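# Pack up the injector service case

### The arm

A 6-joint arm with a two-finger parallel gripper is mounted at the origin on the work surface. World frame = base frame: x ahead of the robot, y to its left, z up, the work surface at z = 0. Lengths are in m, angles in degrees, forces in N, time in s.
With the tool pointing down it reaches from about 0.375 to 0.9 m from the base axis. Payload 3.1 kg.
Tool frame: the origin (TCP) lies on the centre line of the jaws, within the pads' length; the fingertips stand 8 mm ahead of it and the grasp point (between the pads) lies 11 mm behind it (bot.tip_extent is the distance from the TCP to the fingertips, in m); z points along the fingers, y is the line along which they close (so a half turn about z gives the same grasp; the last joint's range is limited). The gripper opens to 87 mm and grips with 3 to 60 N. Pads are 19 mm wide; open, the fingers measure 117 mm over their backs; the gripper's body (75 mm by 190 mm) begins 51 mm behind the grasp point.
Start: joints at [64.257, 30.224, 82.088, -0, 67.689, -10.227], TCP at [0.167, 0.602, 0.231] pointing down, gripper open.
Joint ranges: [-176.69, 176.69], [-43.24, 126.21], [12.49, 139.97], [-82, 262], [0, 151.66], [-163.58, 163.58]. Speed limits (degrees/s): [159.86, 159.86, 180, 180, 180, 180].

### API

Orientations are given as a 3x3 rotation matrix whose columns are the frame's x, y, z axes.
In Python, from rig import bot, vision, workorder gives the robot as it stands.
- The arm moves only by the shell command python3 -m handwheel 'ROWS'. ROWS is JSON, a list of rows, each an object with "delta_rot": the turn, a rotation vector about the tool's x, y, z in rad, a list of three; "xyz": the shift along the tool's x, y, z in mm, a list of three; "hand": the closure, from -1 (fully open) to 1 (shut). A call has exactly 5 rows; each row is the pose to reach, as a shift and turn from the pose commanded when the call began, along the tool's axes at that moment; what a row does not reach only later rows make up. A row lasts 1/8 s, in which the tool goes at most 62.5 mm and 10.7 degrees, less where a joint would pass 70% of its speed; a pose out of reach is approached as far as the arm can. A call with a gripper value outside its range is refused whole. The fingers move at their own pace and stop on an object; the grip force is fixed at half the most. Time passes only in rows, so rows that repeat a pose let the fingers close, or fill a call up. It gives the time, the measured TCP pose, the force, the opening and the grip force at its end, in the units of the state.
- bot.read_state(): the state, without advancing time (a new reading comes with each control period).
- vision.capture(name): name is "side" or "top"; returns the picture (480x640x3 uint8, red, green, blue); there is no depth.
- vision.camera_model(name): a dict with "camera_matrix" (3x3 intrinsics, pixels), "dist_coeffs" ([k1, k2, p1, p2, k3] as OpenCV has them; the pictures are not rectified), "camera_from_world" (4x4, takes a point from world to camera coordinates). Camera axes: x right, y up, looking along -z (the intrinsics and any distortion apply to the point x, -y, -z); pixel columns grow to the right and rows downward; lengths in m; the calibration is good to about 2 mm. A picture is of the moment at which its call begins. camera_model takes no time and is no camera call.
- workorder.hand_in(): hands the job in; it is judged then, once.
The state is a dict: "time_s": time; "joint_positions": joint angles; "qvel": joint speeds; "tau": joint torques, N m; "position": TCP position; "tcp_rot": TCP orientation; "force": force on the tool from outside, world axes, zero at the start; "moment": the same for the moment, N m; "opening": opening from 0.0 (shut) to 1.0 (fully open); "grasp_force": force on a finger pad.
Only numpy, scipy, OpenCV 4.12 (cv2) and the standard library are available. Lean on these libraries where they do the work, as an engineer would, in place of code of your own. Each camera call takes 0.05 s, during which the arm holds its last target. There are 200 camera calls.

### The job

The injector job is finished, so close up the service case on the bench: first push the upright tool flap down until it lies flat inside the case, and only then swing the hinged cover over it and press it fully shut. Push with the fingertips or the outside of the fingers and never pinch the flap or the cover; leave the small parts in the case and everything around it where they are.

Things in the scene. Friction and masses are not known exactly. Their poses are not given: they have to be found in the camera images.
- case: Open grey plastic service case, 220 mm (its x) by 260 mm (its y), 90 mm high, walls 6 mm, screwed to the bench so it cannot shift. Origin: centre of its underside on the bench. Its +x side carries the cover's hinge, its -x side has two latches and a low carrying handle (sticking out 21 mm, 45 mm above the bench). Its +x points roughly to the robot's left (yaw 1.15 to 2.0 rad)
- cover (a joint): Angle of the cover about the top of the case's +x wall: 0 = fully shut, lying level on the rim, 1.57 = standing upright, more = leaning outwards; starts at 1.6 to 1.9, stop at 2.0. Stiff friction hinge (about 0.6 N m): it stays where it is left and must be pushed all the way, about 3 to 6 N near its free edge
- cover_hinge (a point): Middle of the cover's hinge line, at case x +110 mm, y 0, 90 mm above the bench; the line runs along the case's y and does not move
- cover_mid (a point): Centre of the cover's flat slab, which is 220 mm by 260 mm by 8 mm; point z is square to the slab and points out of its outer face (up when shut), point x points from the free edge to the hinge, y along the hinge. The slab's outer face is 4 mm from this point and lies 23 mm from the hinge line, square to the slab; a rim 6 mm thick stands 15 mm out of its inner face. The shut cover's top is 113 mm above the bench
- cover_edge (a point): Middle of the cover's free edge, at half the slab's thickness, 220 mm from the hinge along the slab
- flap (a joint): Angle of the tool flap about its hinge inside the case's -x wall: 0 = folded down flat inside the case, 1.57 = standing upright; starts at 1.3 to 1.65, stop at 1.7. Folds towards the cover's side. Friction hinge (about 0.16 N m): it stays where it is left, about 1 to 2 N near its free edge pushes it
- flap_hinge (a point): Middle of the flap's hinge line, at case x -95 mm, y 0, 64 mm above the bench; the line runs along the case's y and does not move
- flap_mid (a point): Centre of the flap, an aluminium panel 140 mm (from hinge to free edge) by 200 mm by 6 mm; the hinge line lies at half its thickness. Its plain outer face looks away from the cover when upright and up when folded; small tools are clipped to the other face. Its z points out of the plain face, its x from the hinge to the free edge. Folded flat its plain face is 67 mm above the bench, 23 mm below the case's rim
- flap_edge (a point): Middle of the flap's free edge, 140 mm from its hinge
- socket: Loose steel wrench socket, 26 mm across, 34 mm tall, standing on the case floor near the cover's hinge side; origin at its underside. Leave it
- nozzle: Loose brass injector nozzle, 24 mm across, 38 mm tall, standing on the case floor near the cover's hinge side; origin at its underside. Leave it
- spray: Spray can, 60 mm across, 180 mm tall, standing outside the case off its -x (latch) side; origin at its underside. Leave it
- jar: Amber jar with black cap, 64 mm across, 75 mm tall, standing beyond the opened cover; origin at its underside. Leave it
- tape: Roll of yellow tape, 90 mm across, 35 mm tall, lying flat at the case's -y end; origin at its underside. Leave it
- driver: Screwdriver about 200 mm long and 26 mm thick, lying outside the case's -x (latch) side; origin at the underside of its middle. Leave it
- relay: Black relay block, 50 x 40 x 45 mm, standing beyond the opened cover; origin at its underside. Leave it

How it is judged:
By the outcome, as a careful person would: the job done as asked, in the order asked, and still so for the second after the job is handed in, with the robot touching nothing.
It also fails if it takes over 58 s, if anything falls off the work surface, if the arm or the gripper's body presses on something with over 40 N, if the wrist force passes 120 N, or if a joint passes its speed limit or range.

## Working session

There is one attempt and no reset: what is moved stays moved. The work goes in short steps, Python scripts to look and compute and a shell command to move; the robot and the scene stay as the last step left them, time stands still between calls to the robot, and variables do not carry over. Pictures are saved under pics/ and viewed, at most 10 in all, crops included, and the job is handed in when it is done.

```bash
mkdir -p pics; ls; python3 - <<'E'
from rig import bot,vision
import cv2,numpy as np
for n in("side","top"):
    cv2.imwrite(f"pics/{n}0.png",vision.capture(n)[:,:,::-1])
    m=vision.camera_model(n);T=np.array(m["camera_from_world"]);print(n,-T[:3,:3].T@T[:3,3],T[:3,:3].T@[0,0,-1])
s=bot.read_state();print(s["position"],np.round(s["tcp_rot"],3),s["time_s"])
E
```

```text
pics
side [ 0.34542941 -0.61075438  0.95433632] [ 0.19681783  0.58397331 -0.78755185]
top [0.41949328 0.02887264 1.01240439] [ 0.13690236  0.00969212 -0.99053713]
[0.16688532 0.60164062 0.2296638 ] [[-0.964  0.268 -0.001]
 [ 0.268  0.964 -0.002]
 [ 0.    -0.002 -1.   ]] 0.1
```

View pics/side0.png

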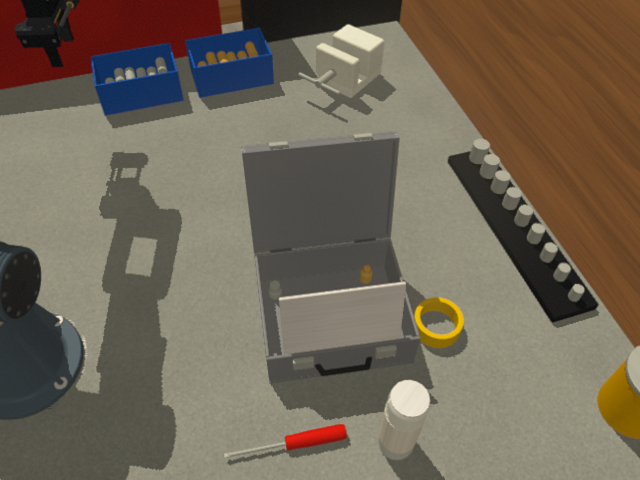

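View pics/top0.png

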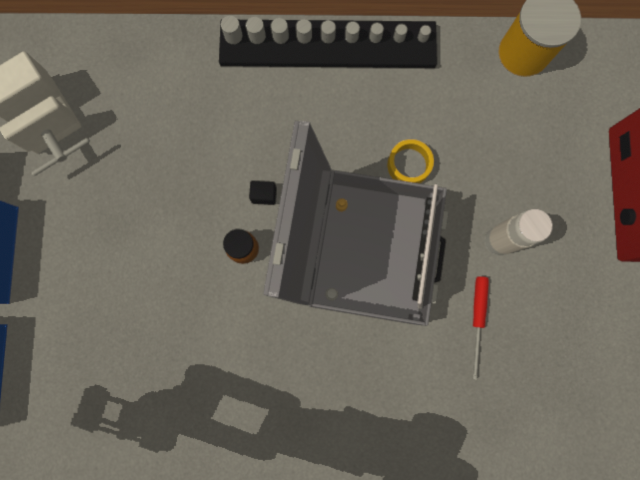

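The side view shows the cover's free edge running from (244,148) to (398,134) and the flap's edge from (279,298) to (405,284). The top view has the flap edge at (421,301)–(436,187) and the cover edge at (270,293)–(300,124). I'll enlarge both to read the corners.

```bash
python3 - <<'E'
import cv2
a=cv2.imread("pics/side0.png")[125:395,235:435];cv2.imwrite("pics/s1.png",cv2.resize(a,None,fx=2.2,fy=2.2,interpolation=2))
a=cv2.imread("pics/top0.png")[110:335,255:465];cv2.imwrite("pics/t1.png",cv2.resize(a,None,fx=2.6,fy=2.6,interpolation=2))
E
```

```text
(no output)
```

View pics/s1.png

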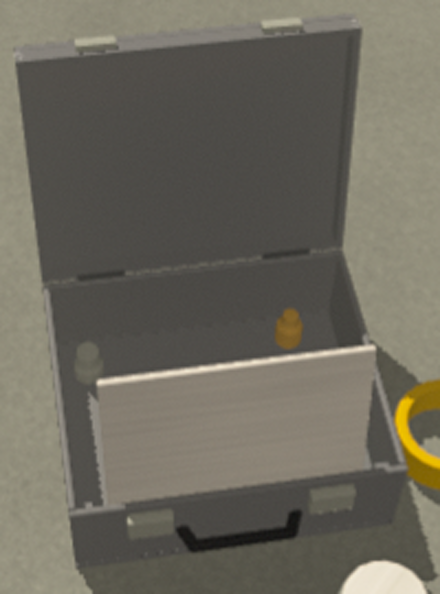

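View pics/t1.png

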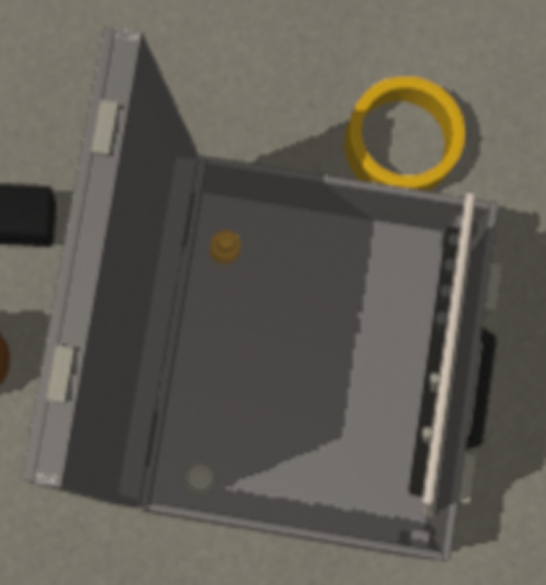

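The crops give sharp corners for the case rim, the flap edge and the cover edge. Next I fit pose, yaw and both hinge angles.

```bash
cat > h.py <<'E'
import numpy as np,cv2
from rig import vision
from scipy.optimize import least_squares
M={n:vision.camera_model(n) for n in("side","top")}
def proj(n,P):
    m=M[n];T=np.array(m["camera_from_world"]);p=np.atleast_2d(P)@T[:3,:3].T+T[:3,3]
    p=p*[1,-1,-1]
    return cv2.projectPoints(p,np.zeros(3),np.zeros(3),np.array(m["camera_matrix"]),np.array(m["dist_coeffs"]))[0][:,0]
def c2w(q,P):
    c,s=np.cos(q[2]),np.sin(q[2]);P=np.atleast_2d(P)
    return np.c_[q[0]+c*P[:,0]-s*P[:,1],q[1]+s*P[:,0]+c*P[:,1],P[:,2]]
def cov(a,r,off,y): # r along slab from hinge, off toward outer face
    return [.11-r*np.cos(a)+off*np.sin(a),y,.09+r*np.sin(a)+off*np.cos(a)]
def flap(b,r,off,y): # off toward plain face
    return [-.095+r*np.cos(b)-off*np.sin(b),y,.064+r*np.sin(b)+off*np.cos(b)]
def solve(p,n,X,fixz): # world point on plane z
    return least_squares(lambda v:(proj(n,[v[0],v[1],fixz])[0]-p),X).x
E
python3 - <<'E'
from h import *
def pts(q):
    a,b=q[3:5]
    R=[('side',(-.11,.13,.09),(267.7,357.7)),('side',(-.11,-.13,.09),(418.6,336.8)),('side',(-.11,.13,0),(270.5,382.3)),
    ('side',flap(b,.14,0,.1),(279,298.6)),('side',flap(b,.14,0,-.1),(405.5,283.2)),
    ('side',cov(a,.22,0,.13),(244.1,152.3)),('side',cov(a,.22,0,-.13),(398.6,137.3)),
    ('top',cov(a,.22,0,-.13),(309.6,123.5)),('top',cov(a,.22,0,.13),(278,297.3)),
    ('top',cov(a,.22,.023,-.13),(295.8,120.8)),('top',cov(a,.22,.023,.13),(265.4,293.8)),
    ('top',flap(b,.14,0,-.1),(435.8,185)),('top',flap(b,.14,0,.1),(420,303.5)),
    ('top',(-.11,-.13,.09),(445.4,188.8)),('top',(-.11,.13,.09),(426.9,324.2))]
    return R
f=lambda q:np.concatenate([proj(n,c2w(q,P))[0]-p for n,P,p in pts(q)])
r=least_squares(f,[.5,.05,1.6,1.7,1.5],loss='soft_l1');q=r.x;print(q.round(4));print(f(q).reshape(-1,2).round(1).tolist())
np.save('q.npy',q)
print('flap edge',c2w(q,flap(q[4],.14,0,0)),'cov edge',c2w(q,cov(q[3],.22,.019,0)))
for nm,p,z in(('spraytop',(535,228),.18),('jar',(240,244),.075),('relay',(262,187),.045),('driver',(481,300),.02)):
    w=solve(p,'top',[.5,0],z);d=w-q[:2];c,s=np.cos(q[2]),np.sin(q[2]);print(nm,w.round(3),'case',(c*d[0]+s*d[1]).round(3),(-s*d[0]+c*d[1]).round(3))
E
```

```text
[ 0.5547 -0.0745  1.4185  1.7234  1.401 ]
[[-1.7, 0.6], [1.9, 0.1], [-1.4, -0.1], [-0.4, 0.1], [0.6, -0.8], [-2.6, 1.1], [0.9, 0.2], [0.4, -1.9], [0.9, 0.0], [-1.0, -0.7], [-2.3, 0.9], [0.6, -1.4], [-0.2, 0.2], [-0.0, -1.4], [-0.3, 1.3]]
flap edge [[ 0.5438882  -0.14504622  0.20198613]] cov edge [[0.57932482 0.0858204  0.30455281]]
spraytop [ 0.574 -0.329] case -0.248 -0.058
jar [0.556 0.182] case 0.254 0.037
relay [0.675 0.147] case 0.237 -0.085
driver [ 0.46  -0.285] case -0.223 0.062
```

The fit is good to within 1–2 px: case at (0.555, -0.075), yaw 1.4185, cover 1.72, flap 1.40. Next: close the fingers, rise, and align the tool to the case (tool x ≈ case y, tool y ≈ case x).

```bash
cat > g.py <<'E'
from h import *
from rig import bot
import sys,json
q=np.load('q.npy');s=bot.read_state();p=np.array(s["position"]);R=np.array(s["tcp_rot"])
c,sn=np.cos(q[2]),np.sin(q[2]);d=p[:2]-q[:2]
print('t',s["time_s"],'case pos',np.round([c*d[0]+sn*d[1],-sn*d[0]+c*d[1],p[2]],4),'F',np.round(s["force"],1),'open',s["opening"])
for t in json.loads(sys.argv[1] if len(sys.argv)>1 else '[]'): print(t,(R.T@(c2w(q,t)[0]-p)*1000).round(0))
E
python3 -m handwheel '[{"xyz":[0,0,-50],"delta_rot":[0,0,-0.118],"hand":1},{"xyz":[0,0,-100],"delta_rot":[0,0,-0.118],"hand":1},{"xyz":[0,0,-150],"delta_rot":[0,0,-0.118],"hand":1},{"xyz":[0,0,-190],"delta_rot":[0,0,-0.118],"hand":1},{"xyz":[0,0,-190],"delta_rot":[0,0,-0.118],"hand":1}]'
python3 g.py '[[-0.15,0,0.42],[-0.15,0,0.19]]'
```

```text
time_s: 0.72
position: [0.1677, 0.6035, 0.4246]
tcp_rot: [[-0.988, 0.152, 0.003], [0.152, 0.988, 0.007], [-0.002, 0.008, -1.0]]
force: [0.5, 0.2, -0.2]
opening: 0.517
grasp_force: 0.0
t 0.725 case pos [0.6115 0.4854 0.4246] F [ 0.5  0.2 -0.2] open 0.5165392919040194
[-0.15, 0, 0.42] [-486. -761.   -0.]
[-0.15, 0, 0.19] [-485. -763.  230.]
```

```bash

python3 -m handwheel '[{"xyz":[-30,-47,0],"delta_rot":[0,0,0],"hand":1},{"xyz":[-62,-97,0],"delta_rot":[0,0,0],"hand":1},{"xyz":[-94,-147,0],"delta_rot":[0,0,0],"hand":1},{"xyz":[-126,-197,0],"delta_rot":[0,0,0],"hand":1},{"xyz":[-158,-248,0],"delta_rot":[0,0,0],"hand":1}]'
python3 -m handwheel '[{"xyz":[-32,-50,0],"delta_rot":[0,0,0],"hand":1},{"xyz":[-64,-100,0],"delta_rot":[0,0,0],"hand":1},{"xyz":[-96,-150,0],"delta_rot":[0,0,0],"hand":1},{"xyz":[-128,-200,0],"delta_rot":[0,0,0],"hand":1},{"xyz":[-160,-250,0],"delta_rot":[0,0,0],"hand":1}]'
python3 g.py '[[-0.15,0,0.42],[-0.15,0,0.19]]'
```

```text
time_s: 1.35
position: [0.2853, 0.3309, 0.4189]
tcp_rot: [[-0.988, 0.152, -0.002], [0.152, 0.988, -0.002], [0.002, -0.002, -1.0]]
force: [1.0, -0.0, -0.8]
opening: 0.02
grasp_force: 0.0
time_s: 1.98
position: [0.4052, 0.0599, 0.4191]
tcp_rot: [[-0.988, 0.152, -0.003], [0.152, 0.988, 0.001], [0.003, 0.0, -1.0]]
force: [0.3, 2.1, 0.4]
opening: 0.005
grasp_force: 0.0
t 1.975 case pos [0.1102 0.1681 0.4191] F [0.3 2.1 0.4] open 0.0045562264245173284
[-0.15, 0, 0.42] [-168. -260.   -1.]
[-0.15, 0, 0.19] [-169. -260.  229.]
```

```bash

python3 -m handwheel '[{"xyz":[-32,-50,0],"delta_rot":[0,0,0],"hand":1},{"xyz":[-64,-100,0],"delta_rot":[0,0,0],"hand":1},{"xyz":[-96,-150,0],"delta_rot":[0,0,0],"hand":1},{"xyz":[-128,-205,0],"delta_rot":[0,0,0],"hand":1},{"xyz":[-160,-256,0],"delta_rot":[0,0,0],"hand":1}]'
python3 -m handwheel '[{"xyz":[-3,-2,50],"delta_rot":[0,0,0],"hand":1},{"xyz":[-6,-3,105],"delta_rot":[0,0,0],"hand":1},{"xyz":[-8,-3,160],"delta_rot":[0,0,0],"hand":1},{"xyz":[-8,-3,210],"delta_rot":[0,0,0],"hand":1},{"xyz":[-8,-3,228],"delta_rot":[0,0,0],"hand":1}]'
python3 g.py '[[-0.1,0,0.19]]'; python3 - <<'E'
from rig import vision
import cv2
cv2.imwrite("pics/t2.png",vision.capture("top")[90:370,230:590,::-1]);a=vision.capture("side")[:,:,::-1];cv2.imwrite("pics/s2.png",a[120:480,200:500])
a=cv2.imread("pics/t2.png");b=cv2.imread("pics/s2.png");a=cv2.copyMakeBorder(a,0,80,0,0,0);cv2.imwrite("pics/b2.png",cv2.hconcat([a,b]))
E
```

```text
time_s: 2.6
position: [0.5246, -0.2174, 0.4185]
tcp_rot: [[-0.988, 0.153, -0.003], [0.153, 0.988, 0.002], [0.003, 0.002, -1.0]]
force: [-0.5, 0.5, -0.0]
opening: 0.005
grasp_force: 0.0
time_s: 3.22
position: [0.5289, -0.2178, 0.1872]
tcp_rot: [[-0.988, 0.152, -0.009], [0.152, 0.988, 0.006], [0.01, 0.004, -1.0]]
force: [0.9, -0.2, 0.3]
opening: 0.003
grasp_force: 0.0
t 3.225 case pos [-0.1456  0.0038  0.1872] F [ 0.9 -0.2  0.3] open 0.0034463603465581167
[-0.1, 0, 0.19] [-4. 46. -3.]
```

View pics/b2.png

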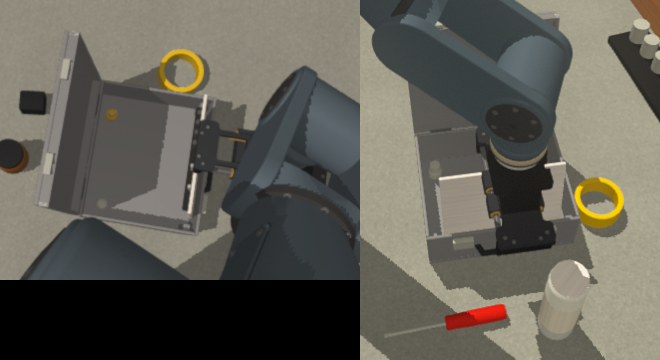

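The gripper stands clear between the spray can and the flap (flap at about (200,150) in the left image), with its body above the flap edge. Now I push along the arc.

```bash

python3 -m handwheel '[{"xyz":[-2,20,0],"delta_rot":[0,0,0],"hand":1},{"xyz":[-4,40,0],"delta_rot":[0,0,0],"hand":1},{"xyz":[-4,53,1],"delta_rot":[0,0,0],"hand":1},{"xyz":[-4,64,3],"delta_rot":[0,0,0],"hand":1},{"xyz":[-4,75,7],"delta_rot":[0,0,0],"hand":1}]'
python3 -m handwheel '[{"xyz":[0,10,6],"delta_rot":[0,0,0],"hand":1},{"xyz":[0,18,14],"delta_rot":[0,0,0],"hand":1},{"xyz":[0,25,22],"delta_rot":[0,0,0],"hand":1},{"xyz":[0,32,31],"delta_rot":[0,0,0],"hand":1},{"xyz":[0,37,40],"delta_rot":[0,0,0],"hand":1}]'
python3 g.py '[[-0.029,0,0.131],[-0.024,0,0.112],[-0.022,0,0.093],[-0.022,0,0.075]]'
```

```text
time_s: 3.95
position: [0.5482, -0.146, 0.1861]
tcp_rot: [[-0.988, 0.152, 0.002], [0.152, 0.988, -0.001], [-0.002, -0.001, -1.0]]
force: [-0.6, -0.9, 1.3]
opening: 0.005
grasp_force: 0.6
time_s: 4.58
position: [0.5532, -0.1094, 0.1447]
tcp_rot: [[-0.988, 0.152, -0.0], [0.152, 0.988, 0.0], [0.001, 0.0, -1.0]]
force: [-0.0, 0.7, 1.6]
opening: 0.006
grasp_force: 0.5
t 4.575 case pos [-0.0346 -0.0038  0.1447] F [-0.   0.7  1.6] open 0.006448973872477708
[-0.029, 0, 0.131] [ 4.  6. 14.]
[-0.024, 0, 0.112] [ 4. 11. 33.]
[-0.022, 0, 0.093] [ 4. 13. 52.]
[-0.022, 0, 0.075] [ 4. 13. 70.]
```

```bash

python3 -m handwheel '[{"xyz":[0,5,12],"delta_rot":[0,0,0],"hand":1},{"xyz":[0,8,24],"delta_rot":[0,0,0],"hand":1},{"xyz":[0,11,36],"delta_rot":[0,0,0],"hand":1},{"xyz":[0,12,48],"delta_rot":[0,0,0],"hand":1},{"xyz":[0,13,58],"delta_rot":[0,0,0],"hand":1}]'
python3 -m handwheel '[{"xyz":[0,0,3],"delta_rot":[0,0,0],"hand":1},{"xyz":[0,0,6],"delta_rot":[0,0,0],"hand":1},{"xyz":[0,0,9],"delta_rot":[0,0,0],"hand":1},{"xyz":[0,0,11],"delta_rot":[0,0,0],"hand":1},{"xyz":[0,0,12],"delta_rot":[0,0,0],"hand":1}]'
python3 g.py '[[-0.022,0,0.075]]'
```

```text
time_s: 5.2
position: [0.5551, -0.0969, 0.0866]
tcp_rot: [[-0.988, 0.152, -0.001], [0.152, 0.988, 0.0], [0.001, 0.0, -1.0]]
force: [-0.1, 0.5, 1.4]
opening: 0.005
grasp_force: 0.5
time_s: 5.82
position: [0.5553, -0.097, 0.0756]
tcp_rot: [[-0.988, 0.152, 0.0], [0.152, 0.988, -0.0], [-0.0, -0.0, -1.0]]
force: [-0.3, 0.5, 1.6]
opening: 0.004
grasp_force: 0.5
t 5.825 case pos [-0.0221 -0.004   0.0756] F [-0.3  0.5  1.6] open 0.00390496966228245
[-0.022, 0, 0.075] [4. 0. 1.]
```

```bash

python3 -m handwheel '[{"xyz":[0,0,1],"delta_rot":[0,0,0],"hand":1},{"xyz":[0,0,2],"delta_rot":[0,0,0],"hand":1},{"xyz":[0,0,3],"delta_rot":[0,0,0],"hand":1},{"xyz":[0,0,3],"delta_rot":[0,0,0],"hand":1},{"xyz":[0,0,3],"delta_rot":[0,0,0],"hand":1}]'
```

```text
time_s: 6.45
position: [0.5554, -0.097, 0.0752]
tcp_rot: [[-0.988, 0.152, 0.001], [0.152, 0.988, -0.001], [-0.001, -0.0, -1.0]]
force: [-4.5, 2.3, 17.0]
opening: 0.01
grasp_force: 8.9
```

The flap is against its stop: 17 N at TCP z 0.0752, which puts the tip on the plain face at 67 mm. Now I rise and go over to the far side of the cover.

```bash

python3 -m handwheel '[{"xyz":[0,0,-40],"delta_rot":[0,0,0],"hand":1},{"xyz":[0,0,-100],"delta_rot":[0,0,0],"hand":1},{"xyz":[0,0,-160],"delta_rot":[0,0,0],"hand":1},{"xyz":[0,0,-220],"delta_rot":[0,0,0],"hand":1},{"xyz":[0,0,-280],"delta_rot":[0,0,0],"hand":1}]'
python3 -m handwheel '[{"xyz":[0,0,-50],"delta_rot":[0,0,0],"hand":1},{"xyz":[0,50,-65],"delta_rot":[0,0,0],"hand":1},{"xyz":[0,105,-65],"delta_rot":[0,0,0],"hand":1},{"xyz":[0,165,-65],"delta_rot":[0,0,0],"hand":1},{"xyz":[0,225,-65],"delta_rot":[0,0,0],"hand":1}]'
python3 -m handwheel '[{"xyz":[2,40,0],"delta_rot":[0,0,0],"hand":1},{"xyz":[4,50,0],"delta_rot":[0,0,0],"hand":1},{"xyz":[4,50,20],"delta_rot":[0,0,0],"hand":1},{"xyz":[4,50,65],"delta_rot":[0,0,0],"hand":1},{"xyz":[4,50,110],"delta_rot":[0,0,0],"hand":1}]'
python3 g.py '[[0.181,0,0.288]]'; python3 - <<'E'
from rig import vision
import cv2
a=vision.capture("top")[90:370,230:590,::-1];b=vision.capture("side")[60:420,200:500,::-1]
a=cv2.copyMakeBorder(a,0,80,0,0,0);cv2.imwrite("pics/b3.png",cv2.hconcat([a,b]))
E
```

```text
time_s: 7.08
position: [0.5549, -0.0971, 0.3547]
tcp_rot: [[-0.988, 0.152, 0.001], [0.152, 0.988, -0.001], [-0.001, -0.001, -1.0]]
force: [1.5, 0.2, -1.3]
opening: 0.002
grasp_force: 0.0
time_s: 7.7
position: [0.5896, 0.1268, 0.4176]
tcp_rot: [[-0.988, 0.153, 0.001], [0.153, 0.988, -0.001], [-0.001, -0.0, -1.0]]
force: [0.8, 0.6, -0.4]
opening: 0.003
grasp_force: 0.0
time_s: 8.32
position: [0.5933, 0.174, 0.3069]
tcp_rot: [[-0.988, 0.153, 0.002], [0.153, 0.988, -0.001], [-0.002, -0.001, -1.0]]
force: [-0.0, 1.0, 0.4]
opening: 0.005
grasp_force: 0.0
t 8.325 case pos [ 0.2515 -0.0004  0.3069] F [-0.   1.   0.4] open 0.004974989214460451
[0.181, 0, 0.288] [  0. -71.  19.]
```

View pics/b3.png

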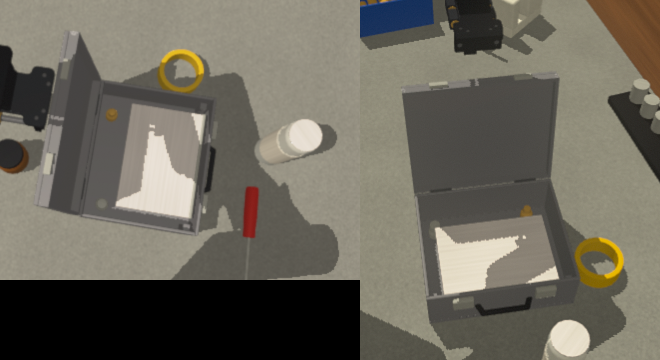

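The flap lies flat and the small parts are undisturbed. The gripper is behind the cover. Now I push the cover along its arc.

```bash

python3 -m handwheel '[{"xyz":[0,-5,10],"delta_rot":[0,0,0],"hand":1},{"xyz":[0,-30,19],"delta_rot":[0,0,0],"hand":1},{"xyz":[0,-55,19],"delta_rot":[0,0,0],"hand":1},{"xyz":[0,-71,19],"delta_rot":[0,0,0],"hand":1},{"xyz":[0,-87,19],"delta_rot":[0,0,0],"hand":1}]'
python3 g.py
python3 -m handwheel '[{"xyz":[0,-16,0],"delta_rot":[0,0,0],"hand":1},{"xyz":[0,-33,-1],"delta_rot":[0,0,0],"hand":1},{"xyz":[0,-49,-1],"delta_rot":[0,0,0],"hand":1},{"xyz":[0,-68,1],"delta_rot":[0,0,0],"hand":1},{"xyz":[0,-87,5],"delta_rot":[0,0,0],"hand":1}]'
python3 g.py '[[0.0417,0,0.270],[0.009,0,0.250],[-0.019,0,0.224],[-0.041,0,0.193]]'
```

```text
time_s: 9.05
position: [0.5815, 0.0899, 0.291]
tcp_rot: [[-0.988, 0.153, 0.006], [0.153, 0.988, 0.003], [-0.005, 0.004, -1.0]]
force: [0.7, 4.4, 6.9]
opening: 0.001
grasp_force: 3.0
t 9.05 case pos [ 0.1666 -0.0016  0.291 ] F [0.7 4.4 6.9] open 0.0007691410280829813
time_s: 9.68
position: [0.5664, 0.002, 0.2833]
tcp_rot: [[-0.988, 0.152, -0.0], [0.152, 0.988, -0.0], [0.0, -0.0, -1.0]]
force: [0.1, 2.1, 3.5]
opening: 0.005
grasp_force: 1.6
t 9.675 case pos [7.740e-02 1.000e-04 2.833e-01] F [0.1 2.1 3.5] open 0.005024970877326973
[0.0417, 0, 0.27] [ -0. -36.  13.]
[0.009, 0, 0.25] [ -0. -68.  33.]
[-0.019, 0, 0.224] [ -0. -96.  59.]
[-0.041, 0, 0.193] [  -0. -118.   90.]
```

```bash

python3 -m handwheel '[{"xyz":[0,-18,6],"delta_rot":[0,0,0],"hand":1},{"xyz":[0,-36,13],"delta_rot":[0,0,0],"hand":1},{"xyz":[0,-52,22],"delta_rot":[0,0,0],"hand":1},{"xyz":[0,-68,33],"delta_rot":[0,0,0],"hand":1},{"xyz":[0,-82,45],"delta_rot":[0,0,0],"hand":1}]'
python3 g.py '[[-0.019,0,0.224],[-0.041,0,0.193],[-0.057,0,0.158],[-0.065,0,0.121]]'; python3 - <<'E'
from rig import vision
import cv2
a=vision.capture("top")[90:370,230:590,::-1];b=vision.capture("side")[60:420,200:500,::-1]
a=cv2.copyMakeBorder(a,0,80,0,0,0);cv2.imwrite("pics/b4.png",cv2.hconcat([a,b]))
E
```

```text
time_s: 10.3
position: [0.5538, -0.0789, 0.2375]
tcp_rot: [[-0.988, 0.152, -0.001], [0.152, 0.988, -0.0], [0.001, -0.001, -1.0]]
force: [0.5, -0.2, 2.1]
opening: 0.01
grasp_force: 1.1
t 10.3 case pos [-0.0044  0.0003  0.2375] F [ 0.5 -0.2  2.1] open 0.009621044873604262
[-0.019, 0, 0.224] [ -0. -15.  14.]
[-0.041, 0, 0.193] [ -0. -37.  45.]
[-0.057, 0, 0.158] [ -0. -53.  80.]
[-0.065, 0, 0.121] [ -0. -60. 117.]
```

View pics/b4.png

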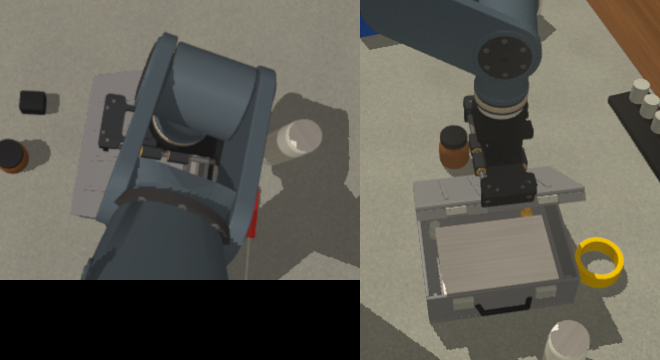

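The cover follows at about 40° (its free edge runs near (415,212)–(585,185) in the side view), and the flap is still flat. Next I continue down.

```bash

python3 -m handwheel '[{"xyz":[0,-15,14],"delta_rot":[0,0,0],"hand":1},{"xyz":[0,-27,29],"delta_rot":[0,0,0],"hand":1},{"xyz":[0,-37,45],"delta_rot":[0,0,0],"hand":1},{"xyz":[0,-46,62],"delta_rot":[0,0,0],"hand":1},{"xyz":[0,-53,80],"delta_rot":[0,0,0],"hand":1}]'
python3 -m handwheel '[{"xyz":[0,-3,8],"delta_rot":[0,0,0],"hand":1},{"xyz":[0,-5,16],"delta_rot":[0,0,0],"hand":1},{"xyz":[0,-7,23],"delta_rot":[0,0,0],"hand":1},{"xyz":[0,-7,29],"delta_rot":[0,0,0],"hand":1},{"xyz":[0,-7,34],"delta_rot":[0,0,0],"hand":1}]'
python3 g.py '[[-0.065,0,0.121]]'
```

```text
time_s: 11.02
position: [0.5461, -0.1312, 0.1573]
tcp_rot: [[-0.988, 0.152, 0.0], [0.152, 0.988, -0.001], [-0.0, -0.001, -1.0]]
force: [-0.6, -0.2, 1.3]
opening: 0.007
grasp_force: 0.6
time_s: 11.65
position: [0.5454, -0.1371, 0.1245]
tcp_rot: [[-0.988, 0.152, 0.001], [0.152, 0.988, -0.001], [-0.001, -0.001, -1.0]]
force: [-0.1, -0.6, 1.6]
opening: 0.006
grasp_force: 0.5
t 11.65 case pos [-0.0632 -0.0003  0.1245] F [-0.1 -0.6  1.6] open 0.005554956649871865
[-0.065, 0, 0.121] [ 0. -2.  3.]
```

```bash

python3 -m handwheel '[{"xyz":[0,0,1],"delta_rot":[0,0,0],"hand":1},{"xyz":[0,0,2],"delta_rot":[0,0,0],"hand":1},{"xyz":[0,0,3],"delta_rot":[0,0,0],"hand":1},{"xyz":[0,0,4],"delta_rot":[0,0,0],"hand":1},{"xyz":[0,0,5],"delta_rot":[0,0,0],"hand":1}]'
```

```text
time_s: 12.28
position: [0.5453, -0.137, 0.1213]
tcp_rot: [[-0.988, 0.152, 0.001], [0.152, 0.988, -0.0], [-0.001, -0.0, -1.0]]
force: [-4.3, 0.7, 16.9]
opening: 0.005
grasp_force: 8.3
```

Stop reached at TCP z 0.1213, so the tip is at 113 mm. I press slightly more, then retreat and look.

```bash

python3 -m handwheel '[{"xyz":[0,0,0.5],"delta_rot":[0,0,0],"hand":1},{"xyz":[0,0,0.5],"delta_rot":[0,0,0],"hand":1},{"xyz":[0,0,0.5],"delta_rot":[0,0,0],"hand":1},{"xyz":[0,0,0],"delta_rot":[0,0,0],"hand":1},{"xyz":[0,0,-10],"delta_rot":[0,0,0],"hand":1}]'
python3 -m handwheel '[{"xyz":[0,0,-50],"delta_rot":[0,0,0],"hand":1},{"xyz":[0,0,-100],"delta_rot":[0,0,0],"hand":1},{"xyz":[0,0,-160],"delta_rot":[0,0,0],"hand":1},{"xyz":[0,0,-220],"delta_rot":[0,0,0],"hand":1},{"xyz":[0,0,-270],"delta_rot":[0,0,0],"hand":1}]'
python3 -m handwheel '[{"xyz":[10,60,0],"delta_rot":[0,0,0],"hand":1},{"xyz":[20,120,0],"delta_rot":[0,0,0],"hand":1},{"xyz":[40,178,0],"delta_rot":[0,0,0],"hand":1},{"xyz":[60,236,0],"delta_rot":[0,0,0],"hand":1},{"xyz":[80,290,0],"delta_rot":[0,0,0],"hand":1}]'
python3 -m handwheel '[{"xyz":[10,50,0],"delta_rot":[0,0,0],"hand":1},{"xyz":[20,100,0],"delta_rot":[0,0,0],"hand":1},{"xyz":[30,150,0],"delta_rot":[0,0,0],"hand":1},{"xyz":[30,150,0],"delta_rot":[0,0,0],"hand":1},{"xyz":[30,150,0],"delta_rot":[0,0,0],"hand":1}]'
python3 - <<'E'
from rig import vision
import cv2
a=vision.capture("top")[90:390,230:590,::-1];b=vision.capture("side")[60:470,200:500,::-1]
a=cv2.copyMakeBorder(a,0,110,0,0,0);cv2.imwrite("pics/b5.png",cv2.hconcat([a,b]))
E
```

```text
time_s: 12.9
position: [0.5447, -0.1366, 0.1297]
tcp_rot: [[-0.988, 0.152, -0.001], [0.152, 0.988, 0.001], [0.001, 0.001, -1.0]]
force: [-1.3, -0.1, -0.7]
opening: 0.005
grasp_force: 0.0
time_s: 13.52
position: [0.545, -0.1366, 0.4024]
tcp_rot: [[-0.988, 0.152, 0.002], [0.152, 0.988, -0.001], [-0.002, -0.0, -1.0]]
force: [0.8, -0.2, -0.7]
opening: 0.005
grasp_force: 0.0
time_s: 14.15
position: [0.5092, 0.164, 0.3997]
tcp_rot: [[-0.988, 0.152, 0.0], [0.152, 0.988, 0.001], [0.0, 0.001, -1.0]]
force: [1.3, 0.4, -0.6]
opening: 0.006
grasp_force: 0.0
time_s: 14.78
position: [0.5029, 0.3144, 0.3993]
tcp_rot: [[-0.988, 0.152, -0.001], [0.152, 0.988, -0.001], [0.001, -0.001, -1.0]]
force: [0.7, 0.5, 0.0]
opening: 0.006
grasp_force: 0.0
```

View pics/b5.png

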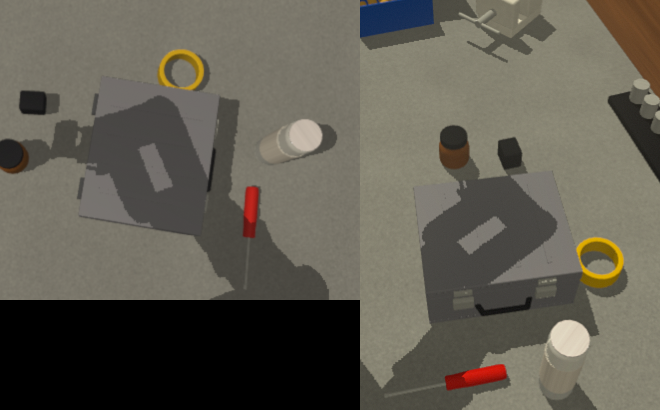

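The cover is fully shut, with its latches meeting the case at (463,299) and (545,288). The spray can, driver, tape, jar and relay are where they were.

```bash
python3 -c "
from rig import workorder
print(workorder.hand_in())"
```

```text
the job is handed in; nothing more can be done
None
```

The service case is closed and handed in: the flap was pushed flat first, then the cover was pressed fully shut, and the last picture shows everything around the case where it was.

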